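# Put the fork away and hand over the peeler

### The arm

A 7-joint arm with a two-finger parallel gripper is mounted at the origin on a cart in front of the work surface, level with it; the furniture and walls round the work are solid. World frame = base frame: x ahead of the robot, y to its left, z up, the work surface at z = 0. Lengths are in m, angles in rad, forces in N, time in s.
With the tool pointing down it reaches from about 0.425 to 0.825 m from the base axis. Payload 3.6 kg.
Tool frame: the origin (TCP) lies at the very end of the fingers, on their centre line; the grasp point (between the pads) lies 19 mm behind it; z points along the fingers, y is the line along which they close (so a half turn about z gives the same grasp; the last joint's range is limited). The gripper opens to 85 mm and grips with 20 to 120 N. Pads are 22 mm wide; open, the fingers measure 114 mm over their backs; the gripper's body (76 mm by 85 mm) begins 54 mm behind the grasp point. The pads swing forward as they close: fully open they stand 13 mm farther back than shut.
Start: joints at [1.232, 0.615, -0.013, 1.423, 0.008, 1.103, -0.04], TCP at [0.2, -0.618, 0.202] pointing down, gripper open.
Joint ranges: [-3.12, 3.12], [-0.3, 2.06], [-1.34, 1.32], [0.26, 2.42], [-1.36, 4.5], [0.01, 1.98], [-2.84, 2.84]. Speed limits (rad/s): [2.79, 2.79, 3.14, 3.14, 3.14, 3.14, 3.14].

### API

Orientations are given as [roll, pitch, yaw] about the fixed x, y, z axes, in that order (R = Rz(yaw) Ry(pitch) Rx(roll)).
In Python, from workcell import ctrl gives the robot as it stands.
- The arm moves only by the tool run_rows, called after "Call:" by a JSON object that holds its "name" and its "arguments". Schema: {"type":"object","properties":{"segments":{"type":"array","items":{"type":"array","items":{"type":"number"},"minItems":4,"maxItems":4},"minItems":1,"maxItems":20},"jaw":{"type":"number"},"only":{"type":"string"},"quiet":{"type":"boolean"},"lines":{"type":"string"}},"required":["segments"],"additionalProperties":false}. segments is a list of rows, 1 to 20 of them, each of 4 numbers: dx, dy, dz in m, then a turn about the tool's z in rad; each row shifts and turns the commanded pose from where the row before left it, along the tool's axes as they then stand; what a row does not reach is not made up. A row lasts 1/10 s, in which the tool goes at most 0.05 m and 0.15 rad, less where a joint would pass 70% of its speed; a pose out of reach is approached as far as the arm can. jaw is the finger opening in m, set as the call begins (left out keeps the last). The fingers move at their own pace and stop on an object; the grip force is fixed at half the most. Time passes only in rows, so rows that do not move let the fingers close. The tool returns the time, the measured TCP pose, the force, the opening and the grip force at its end. only (a regular expression) keeps the lines of the reply that match it, lines (a string "A,B") keeps lines A to B, and quiet returns only ok. Input that does not fit is refused with a message, and nothing moves.
- ctrl.sense(): the state, without advancing time (a new reading comes with each control period).
- ctrl.capture(name): name is "side" or "top" or "wrist"; returns the picture (420x560x3 uint8, blue, green, red); there is no depth.
- ctrl.camera_model(name): a dict with "camera_matrix" (3x3 intrinsics, pixels), "extrinsics" (4x4, takes a point from camera to world coordinates). Camera axes: x right, y up, looking along -z (the intrinsics and any distortion apply to the point x, -y, -z); pixel columns grow to the right and rows downward; lengths in m; the calibration is good to about 2 mm. A picture is of the moment at which its call begins: read the wrist's pose just before it. camera_model takes no time and is no camera call; for the wrist camera it gives the pose at the moment of the call.
- ctrl.close_job(): hands the job in; it is judged then, once.
The state is a dict: "clock": time; "joint_pos": joint angles; "qvel": joint speeds; "joint_efforts": joint torques, N m; "position": TCP position; "orientation": TCP orientation; "ft_force": force on the tool from outside, world axes, zero at the start; "torque": the same for the moment, N m; "grip_width": finger opening in m; "grasp_force": force on a finger pad.
Only numpy, scipy, OpenCV 4.12 (cv2) and the standard library are available. Lean on these libraries where they do the work, as an engineer would, in place of code of your own. Each camera call takes 0.05 s, during which the arm holds its last target. There are 200 camera calls.

### The job

A fork has been dropped across the wooden cutlery block, on top of the peeler: lay it, without dropping it, flat on the bottom of the block's empty middle pocket, its tines pointing the same way as those of the small fork already in the block. Then take the peeler out and finish while holding it out still to your colleague by its blade end, handle free: level, right way up, its middle 20 cm above the middle of the chopping board's broad part, lying along the board with its handle pointing the way the board's handle points. Leave the small fork, the potatoes and everything else where they are.

Things in the scene. Friction and masses are not known exactly. Their poses are not given: they have to be found in the camera images.
- block: pale beech cutlery block, fixed, 240 x 196 x 26 mm high, with three straight flat pockets side by side along its x axis, centres at y = +66, 0, -66 mm, each 220 mm long, 40 mm wide, 18 mm deep (bottom 8 mm above the worktop). A finger scoop, as deep as the pockets, cuts through all walls from x = -50 to +50 mm. Origin: centre of the underside; +x along the pockets, away from the robot
- mid_pocket (a point): centre of the bottom of the middle pocket, which is empty at the start; axes as the block's. Here in the scoop fingers can reach down beside a tool; it is 66 mm to the middle of the neighbouring tools
- fork: loose steel table fork, 204 x 28 x 18 mm, 40 g, at the start across the tops of the block's near walls, over the peeler's handle, tines roughly to the left. Origin: centre of its underside; +x along it to the tines, z up. Fingers meet it as a solid bar 26 mm wide and 17 mm high at its middle (wider than its neck looks); centre of mass 10 mm from the origin towards the tines
- fork_tines (a point): point near the tips of the loose fork's tines, 85 mm from its origin
- peeler: peeler, 170 x 25 x 18 mm, 80 g, in the left or right pocket, blade to the block's far end. Origin: midway along it, on the underside; +x to the blade's tip, z up as it lies. Green handle x = -85 to 20 mm, 24 wide, 16 high, tapering to 14 x 12 mm; steel blade x = 20 to 85 mm, 14 wide, 3 thick, its upper side 5 mm above the underside. Centre of mass at x = -28 mm: grip firmly, 60 to 70 N
- peeler_handle (a point): point on the peeler's handle, 15 mm from its end, at x = -70 mm of the peeler. (To hand the peeler over, grip it across where blade and handle meet or beyond, x = 20 to 35 mm; that part lies over the block's scoop and is 14 mm wide)
- small_fork: small steel fork, 196 x 27 x 15 mm, in the other outer pocket, its tines to the far (+x) end of the block; stays there. Origin: centre of its underside; +x to the tines
- board: wooden paddle chopping board, fixed, 15 mm thick, broad part 150 (x) x 180 (y) mm, with a handle 56 mm wide that reaches 50 mm farther at its -y edge (right, where the colleague stands) and has a hanging hole. Origin: centre of the broad part's underside; the handle points along -y; z up
- board_mid (a point): middle of the top of the board's broad part; axes as the board's
- potato_1: potato, 74 x 50 x 48 mm, on the far left of the board; origin: centre of its underside
- potato_2: potato, 66 x 47 x 45 mm, on the far right of the board's broad part; origin: centre of its underside
- mug: light blue mug, 95 mm high, 83 mm across, behind the block; origin: on its underside, about 15 mm from the mug's centre towards the handle
- spice_jar: glass spice jar with a red cap, 41 mm across, 105 mm high, left behind the block; origin: centre of its underside
- pen: white pen, 145 mm long, 11 mm thick, lying near the front edge of the worktop; origin: centre of its underside
- peg: wooden clothes peg, 72 x 15 x 12 mm, lying near the front edge; origin: centre of its underside

How it is judged:
On the way, in this order (a step that is already met when the one before it is completed fails the run):
1. the fork lies let go, flat on the bottom of the middle pocket, tines to the far end (x of fork in the frame of mid_pocket between -0.014 and 0.014 m and y of fork in the frame of mid_pocket between -0.01 and 0.01 m and z of fork in the frame of mid_pocket between -0.004 and 0.005 m and angle between fork's own z axis and vertical below 0.12 rad and x of fork_tines in the frame of block above 0.05 m and contact force between the fingers and fork below 0.1 N and linear speed of fork below 0.02 m/s), for 0.3 s.
2. the peeler is held clear above the block (contact force between the fingers and peeler above 1 N and z of peeler in the frame of block above 0.06 m), for 0.2 s.
At the end, for the whole second after the job is handed in: fork released flat in the middle pocket (14 mm along, 10 across, 5 up), tines far; peeler gripped ahead of its middle, still, carried by the fingers alone, within 40 mm of the board's middle, 170 to 230 mm above it, level and along the board to 15 degrees, handle to handle (all of step 1 and contact force between the fingers and peeler above 1 N and x of the grasp point in the frame of peeler above 0 m and horizontal distance between peeler and board_mid below 0.04 m and z of peeler in the frame of board_mid between 0.17 and 0.23 m and angle between peeler's own z axis and vertical below 0.26 rad and angle between the x axis of peeler and the y axis of board, either way round below 0.26 rad and y of peeler_handle in the frame of board_mid below -0.02 m and contact force between peeler and board below 0.1 N and contact force between peeler and block below 0.1 N and linear speed of peeler below 0.03 m/s and angular speed of peeler below 0.3 rad/s); the arm keeps its last pose, push and grip.
It fails at once if the fork is let go in the air, over 24 mm above the block's top (contact force between the fingers and fork below 0.05 N and z of fork in the frame of block above 0.05 m).
It fails at once if the small fork, a potato, the mug, the spice jar, the pen or the peg is shifted by over 25 mm (distance of any of small_fork, potato_1, potato_2, mug, spice_jar, pen, peg from where it was at the start of the episode above 0.025 m).
It also fails if it takes over 50 s, if anything falls off the work surface, if the arm or the gripper's body presses on something with over 40 N, if the wrist force passes 120 N, or if a joint passes its speed limit or range.

## Working session

There is one attempt and no reset: what is moved stays moved. The work goes in short steps, Python scripts to look and compute and a tool call to move; the robot and the scene stay as the last step left them, time stands still between calls to the robot, and variables do not carry over. Pictures are saved under pics/ and viewed, at most 10 in all, crops included, and the job is handed in when it is done.

```bash
ls; mkdir -p pics; cat > h.py <<'E'
from workcell import ctrl
import numpy as np, cv2
def ray(cm,u,v):
    K=np.array(cm["camera_matrix"]);E=np.array(cm["extrinsics"])
    d=np.linalg.inv(K)@[u,v,1]; d=E[:3,:3]@[d[0],-d[1],-d[2]]
    return E[:3,3],d/np.linalg.norm(d)
def atz(cm,u,v,z):
    o,d=ray(cm,u,v); return o+d*(z-o[2])/d[2]
def tri(rays):
    A=sum(np.eye(3)-np.outer(d,d) for o,d in rays);b=sum((np.eye(3)-np.outer(d,d))@o for o,d in rays)
    p=np.linalg.solve(A,b); return p,[np.linalg.norm((np.eye(3)-np.outer(d,d))@(p-o)) for o,d in rays]
def proj(cm,p):
    K=np.array(cm["camera_matrix"]);E=np.array(cm["extrinsics"])
    c=E[:3,:3].T@(np.array(p)-E[:3,3]); q=K@[c[0],-c[1],-c[2]]; return q[:2]/q[2]
E
python3 - <<'E'
from h import *
s=ctrl.sense(); print(s["clock"],s["position"],s["orientation"],s["grip_width"])
for n in("top","side"):
    im=ctrl.capture(n); cv2.imwrite(f"pics/{n}0.png",cv2.resize(im,(800,600),interpolation=cv2.INTER_CUBIC)); cm=ctrl.camera_model(n); print({k:np.round(v,3).tolist() if not isinstance(v,str) else v for k,v in cm.items()})
E
```

```text
pics
0.0 [ 0.19976024 -0.61763875  0.20091922] [-3.13896380e+00  4.12263686e-05  3.12885400e-01] 0.08549831308102049
{'camera_matrix': [[460.362, 0.0, 273.852], [0.0, 460.362, 205.22], [0.0, 0.0, 1.0]], 'extrinsics': [[-0.023, 0.997, -0.077, 0.48], [-1.0, -0.023, 0.003, 0.003], [0.001, 0.077, 0.997, 1.112], [0.0, 0.0, 0.0, 1.0]]}
{'camera_matrix': [[487.805, 0.0, 283.875], [0.0, 487.805, 213.413], [0.0, 0.0, 1.0]], 'extrinsics': [[-0.965, 0.074, -0.251, 0.266], [-0.26, -0.367, 0.893, 1.09], [-0.026, 0.927, 0.373, 0.523], [0.0, 0.0, 0.0, 1.0]]}
```

View pics/top0.png

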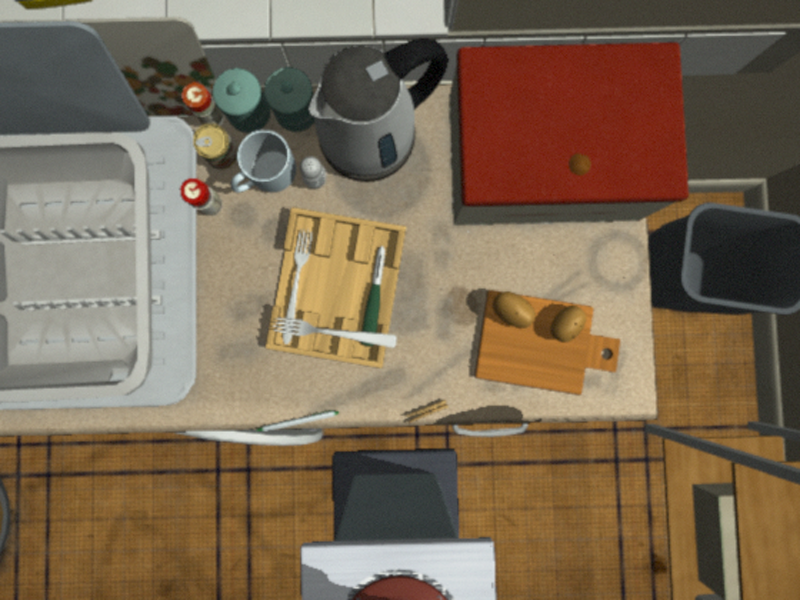

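View pics/side0.png

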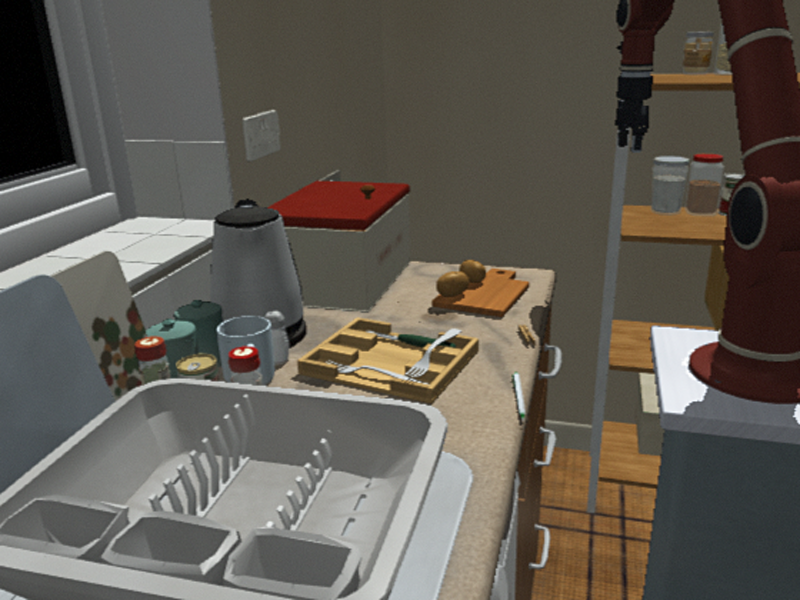

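The top view shows the block with corners near (266,347), (291,208), (406,227) and (381,366). The fork lies across its near part from (276,326) to (396,341), the peeler is in the right pocket at (380,250) to (370,335), and the board is at right with its handle to -y. I'll enlarge both views.

```bash
python3 - <<'E'
from h import *
t=cv2.imread("pics/top0.png")
im=ctrl.capture("top"); s=ctrl.capture("side")
a=cv2.resize(im[140:270,180:300],None,fx=4.6,fy=4.6,interpolation=cv2.INTER_CUBIC)
cv2.imwrite("pics/topc.png",a)
b=cv2.resize(s[180:290,200:345],None,fx=5.4,fy=5.4,interpolation=cv2.INTER_CUBIC)
cv2.imwrite("pics/sidec.png",b); print(a.shape,b.shape)
cm=ctrl.camera_model("top")
for n,(u,v),z in [("nl",(266,347),.026),("fl",(291,208),.026),("fr",(406,227),.026),("nr",(381,366),.026),("b fl",(487,291),.015),("b fr",(592,304),.015),("b nl",(476,378),.015),("b nr",(582,393),.015),("hole",(606,353),.015)]:
    print(n,atz(cm,u/1.42857,v/1.42857,z).round(4))
E
```

```text
(598, 552, 3) (594, 783, 3)
nl [0.4792 0.2076 0.026 ]
fl [0.7098 0.1639 0.026 ]
fr [ 0.6733 -0.0276  0.026 ]
nr [0.4437 0.0192 0.026 ]
b fl [ 0.564  -0.1607  0.015 ]
b fr [ 0.5382 -0.3354  0.015 ]
b nl [ 0.4199 -0.1375  0.015 ]
b nr [ 0.3912 -0.312   0.015 ]
hole [ 0.4561 -0.3548  0.015 ]
```

View pics/topc.png

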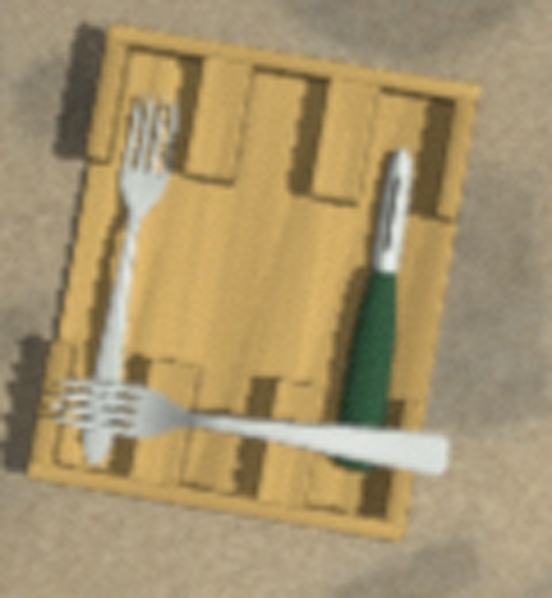

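View pics/sidec.png

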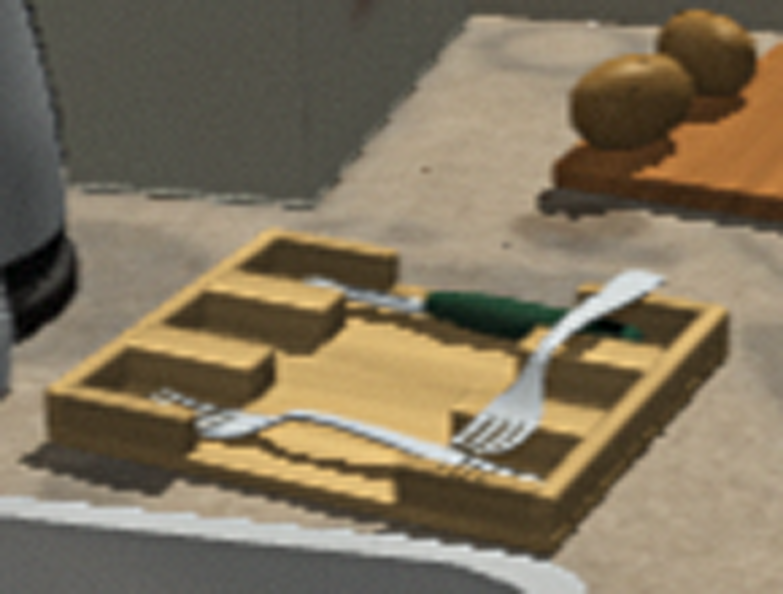

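The top crop shows block corners at (112,28), (478,90), (402,537) and (30,475), and the fork from tips (55,400) to end (447,453). The peeler runs from its tip (401,150) through the joint (386,270) to its handle end (355,465). In the side crop the block corners are (50,392), (270,232), (727,312) and (552,497). The fork's tips there are at (475,452) and its end at (645,275).

```bash
python3 - <<'E'
from h import *
ct,cs=ctrl.camera_model("top"),ctrl.camera_model("side")
T=lambda u,v:(179.5+(u+.5)/4.6,139.5+(v+.5)/4.6); S=lambda u,v:(199.5+(u+.5)/5.4,179.5+(v+.5)/5.4)
P={}
for n,t,s in [("bfl",(112,28),(50,392)),("bfr",(478,90),(270,232)),("bnr",(402,537),(727,312)),("bnl",(30,475),(552,497)),("tips",(55,400),(475,452)),("fend",(447,453),(645,277)),("neck",(188,418),(545,362)),("ptip",(401,150),(312,282)),("pjoin",(386,270),(425,303)),("sfneck",(136,205),(262,422))]:
    p,e=tri([ray(ct,*T(*t)),ray(cs,*S(*s))]); P[n]=p; print(n,p.round(4),np.round(e,4), "top@.026",atz(ct,*T(*t),.026).round(4))
C=np.array([atz(ct,*T(*t),.026)[:2] for t in [(112,28),(478,90),(402,537),(30,475)]])
M=np.array([[.12,.098],[.12,-.098],[-.12,-.098],[-.12,.098]])
c=C.mean(0); H=sum(np.exp(0) *complex(*(a-c))*complex(*m).conjugate() for a,m in zip(C,M)); print("block",c,"yaw",np.angle(H),"scale",abs(H)/sum((M**2).sum(1)))
c3=np.mean([P[k] for k in("bfl","bfr","bnr","bnl")],0); print("c3",c3)
Bc=np.array([atz(ct,u/1.42857,v/1.42857,.015)[:2] for u,v in[(487,291),(592,304),(582,393),(476,378)]])
c=Bc.mean(0); M=np.array([[.075,.09],[.075,-.09],[-.075,-.09],[-.075,.09]]);H=sum(complex(*(a-c))*complex(*m).conjugate() for a,m in zip(Bc,M)); print("board",c,np.angle(H),abs(H)/sum((M**2).sum(1)))
for n,z in[("tips",(55,400)),("end",(447,453))]: print(n,atz(ct,*T(*z),.035))
print("peeler tip/join/end",[atz(ct,*T(*t),.013).round(4) for t in [(401,150),(386,270)]],atz(ct,*T(355,467),.02))
print(ctrl.sense()["clock"])
E
```

```text
bfl [0.7095 0.1633 0.0249] [0.0003 0.0003] top@.026 [0.7096 0.1632 0.026 ]
bfr [ 0.6739 -0.0258  0.0233] [0.0007 0.0007] top@.026 [ 0.6727 -0.0259  0.026 ]
bnr [0.4426 0.0184 0.0223] [0.0006 0.0006] top@.026 [0.4433 0.0185 0.026 ]
bnl [0.479  0.2079 0.025 ] [0.0003 0.0003] top@.026 [0.4792 0.2078 0.026 ]
tips [0.5153 0.193  0.0331] [0.0018 0.0018] top@.026 [0.5172 0.1947 0.026 ]
fend [ 0.485  -0.0056  0.0253] [0.0006 0.0006] top@.026 [ 0.4855 -0.0054  0.026 ]
neck [0.5036 0.1244 0.0414] [0.0025 0.0025] top@.026 [0.5065 0.1267 0.026 ]
ptip [0.642  0.0143 0.0173] [0.0016 0.0016] top@.026 [0.6423 0.0146 0.026 ]
pjoin [0.5816 0.024  0.0162] [0.0005 0.0005] top@.026 [0.5802 0.0237 0.026 ]
sfneck [0.6178 0.1533 0.0154] [0.0003 0.0003] top@.026 [0.6168 0.1519 0.026 ]
block [0.57622071 0.09089436] yaw -0.19069296040731576 scale 0.9785790318647013
c3 [0.57623359 0.0909492  0.02387278]
board [ 0.47832718 -0.2363841 ] -0.15646713854683042 0.98189930079096
tips [0.51692347 0.19306198 0.035     ]
end [ 0.4854676  -0.00537726  0.035     ]
peeler tip/join/end [array([0.6442, 0.0148, 0.013 ]), array([0.5814, 0.024 , 0.013 ])] [0.47946645 0.04194228 0.02      ]
0.2
```

Block and tool positions agree with the given sizes: block top 24 mm versus 26, fork about 0.20 m long lying on the walls, and the peeler in the right pocket. Now I'll move over the fork.

Call:
{"name": "run_rows", "arguments": {"segments": [[0.0307,-0.0235,0,0],[0.0307,-0.0235,0,0],[0.0307,-0.0235,0,0],[0.0307,-0.0235,0,0],[0.0307,-0.0235,0,0],[0.0307,-0.0235,0,0],[0.0307,-0.0235,0,0],[0.0307,-0.0235,0,0],[0.0307,-0.0235,0,0],[0.0307,-0.0235,0,0],[0.0202,-0.0358,0,0],[0.0202,-0.0358,0,0],[0.0202,-0.0358,0,0],[0.0202,-0.0358,0,0],[0.0202,-0.0358,0,0],[0.0202,-0.0358,0,0],[0.0202,-0.0358,0,0],[0.0202,-0.0358,0,0],[0.0202,-0.0358,0,0],[0.0202,-0.0358,0,0]], "jaw": 0.045}}

```text
clock: 2.2
position: [0.5019, 0.104, 0.2022]
orientation: [3.141, -0.0, 0.313]
ft_force: [1.5, 0.6, -0.6]
grip_width: 0.0452
grasp_force: 0.0
```

Call:
{"name": "run_rows", "arguments": {"segments": [[0,0,0,-0.1375],[0,0,0,-0.1375],[0,0,0,-0.1375],[0,0,0,-0.1375],[0,0,0,-0.1375],[0,0,0,-0.1375],[0,0,0,-0.1375],[0,0,0,-0.1375],[0,0,0,0],[0,0,0,0]]}}

```text
clock: 3.2
position: [0.5018, 0.1022, 0.2021]
orientation: [-3.141, -0.0, 1.41]
ft_force: [-0.6, -0.3, -0.2]
grip_width: 0.0447
grasp_force: 0.0
```

```bash
python3 - <<'E'
from h import *
cm=ctrl.camera_model("wrist");im=ctrl.capture("wrist");s=ctrl.sense();print(s["position"],s["orientation"],s["joint_pos"]);np.savez("w1.npz",K=cm["camera_matrix"],E=cm["extrinsics"]);print(np.round(cm["extrinsics"],3))
cv2.imwrite("pics/w1.png",cv2.resize(im,(800,600),interpolation=cv2.INTER_CUBIC))
E
```

```text
[0.50174938 0.10232356 0.2020898 ] [-3.14144101e+00  9.27983093e-05  1.41025393e+00] [ 0.06223356  0.43152657 -0.44053236  1.80852147  0.22102479  0.9502927
 -0.63284332]
[[ 0.987  0.156  0.043  0.511]
 [-0.161  0.953  0.256  0.166]
 [-0.001 -0.26   0.966  0.373]
 [ 0.     0.     0.     1.   ]]
```

View pics/w1.png

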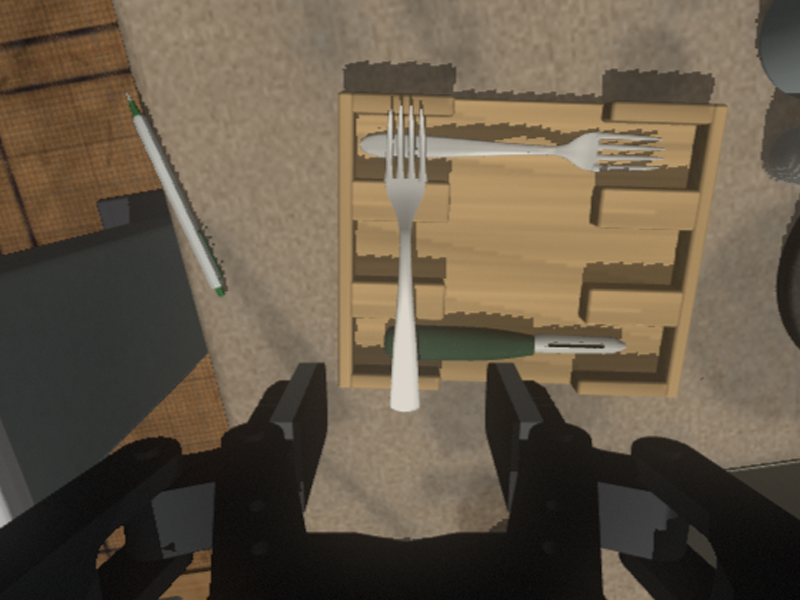

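In the wrist view the block's rim corners are (340,93), (725,105), (680,396) and (340,387). The fork runs from tips (406,97) to end (404,410), and the peeler from tip (626,345) through the joint (535,345) to its handle end (386,343).

```bash
python3 - <<'E'
from h import *
ct=ctrl.camera_model("top"); w=np.load("w1.npz"); cw={"camera_matrix":w["K"],"extrinsics":w["E"]}
T=lambda u,v:(179.5+(u+.5)/4.6,139.5+(v+.5)/4.6); W=lambda u,v:(u/1.42857,v/1.42857)
for n,t,s,z in [("bfl",(112,28),(725,105),.026),("bfr",(478,90),(680,396),.026),("bnr",(402,537),(340,387),.026),("bnl",(30,475),(340,93),.026),("tips",(55,400),(406,97),.035),("fend",(447,453),(404,410),.036),("neck",(188,418),(405,222),.036),("ptip",(401,150),(626,345),.013),("pjoin",(386,270),(535,345),.016),("pend",(355,467),(386,343),.016)]:
    p,e=tri([ray(ct,*T(*t)),ray(cw,*W(*s))]); print(n,p.round(4),np.round(e,4),"w@z",atz(cw,*W(*s),z).round(4))
E
```

```text
bfl [0.7101 0.1632 0.0224] [0.0006 0.0006] w@z [0.7077 0.1627 0.026 ]
bfr [ 0.6725 -0.0256  0.0298] [0.0005 0.0005] w@z [ 0.6747 -0.0275  0.026 ]
bnr [0.4423 0.0189 0.03  ] [0.0012 0.0012] w@z [0.4403 0.0176 0.026 ]
bnl [0.4791 0.2053 0.0403] [0.0003 0.0003] w@z [0.4775 0.2073 0.026 ]
tips [ 0.518   0.2025 -0.0173] [0.0007 0.0007] w@z [0.5165 0.1977 0.035 ]
fend [ 0.4838 -0.0051  0.0304] [0.0018 0.0018] w@z [ 0.4825 -0.002   0.036 ]
neck [0.5051 0.1253 0.0395] [0.001 0.001] w@z [0.504  0.1251 0.036 ]
ptip [0.6425 0.0143 0.0198] [0.0008 0.0008] w@z [0.6442 0.0111 0.013 ]
pjoin [0.5802 0.0237 0.0181] [0.0007 0.0007] w@z [0.5799 0.0227 0.016 ]
pend [0.4783 0.0422 0.0201] [0.0012 0.0012] w@z [0.4767 0.0411 0.016 ]
```

Fork centre is about (0.500, 0.097), yaw 1.405. The TCP is 5–6 mm towards the tines from there, and 1 mm off laterally. Descend and grip.

Call:
{"name": "run_rows", "arguments": {"segments": [[0,0,0.04,0],[0,0,0.04,0],[0,0,0.04,0],[0,0,0.03,0],[0,0,0.015,0],[0,0,0.009,0],[0,0,0,0],[0,0,0,0]]}}

```text
clock: 4.05
position: [0.5026, 0.1028, 0.0288]
orientation: [3.14, -0.001, 1.412]
ft_force: [0.1, 0.5, 0.5]
grip_width: 0.0451
grasp_force: 0.0
```

Call:
{"name": "run_rows", "arguments": {"segments": [[0,0,0,0],[0,0,0,0],[0,0,0,0],[0,0,0,0],[0,0,0,0],[0,0,0,0],[0,0,0,0],[0,0,0,0]], "jaw": 0}}

```text
clock: 4.85
position: [0.5018, 0.1025, 0.0281]
orientation: [-3.142, -0.0, 1.413]
ft_force: [-0.3, -0.1, -0.0]
grip_width: 0.0003
grasp_force: 0.0
```

```bash
python3 - <<'E'
from h import *
im=ctrl.capture("wrist");s=ctrl.capture("side");
a=cv2.resize(im,(560,420));b=cv2.resize(s[190:280,240:345],(490,420),interpolation=cv2.INTER_CUBIC)
c=np.hstack([a,b]);c=cv2.resize(c,(800,320),interpolation=cv2.INTER_AREA)
t=ctrl.capture("top")[140:270,180:300];t=cv2.resize(t,None,fx=2.1,fy=2.1,interpolation=cv2.INTER_CUBIC)
o=np.zeros((600,800,3),np.uint8);o[:320]=c;o[325:325+t.shape[0],:t.shape[1]]=t[:275]
cv2.imwrite("pics/w2.png",o)
E
```

```text
(no output)
```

View pics/w2.png

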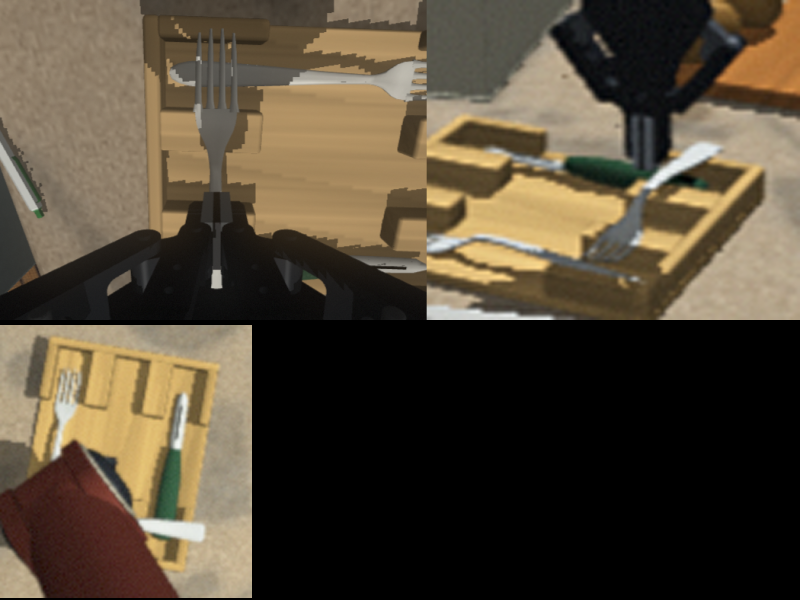

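```bash
python3 - <<'E'
from h import *
cs=ctrl.camera_model("side");ct=ctrl.camera_model("top")
s=ctrl.sense();print(s["position"],s["grip_width"])
for p in [(.5018,.1025,.028),(.5018,.1025,.05),(.5,.097,.026),(.5,.097,.034),(.483,-.003,.03),(.504,.125,.026),(.504,.125,.036)]: print(p,proj(cs,p).round(1))
im=ctrl.capture("side")[215:265,285:330]
cv2.imwrite("pics/s3.png",cv2.resize(im,None,fx=12,fy=12,interpolation=cv2.INTER_CUBIC))
E
```

```text
[0.50180969 0.10244022 0.02811509] 0.0002352289120632739
(0.5018, 0.1025, 0.028) [302.4 247.9]
(0.5018, 0.1025, 0.05) [302.3 239.2]
(0.5, 0.097, 0.026) [303.7 247.7]
(0.5, 0.097, 0.034) [303.7 244.6]
(0.483, -0.003, 0.03) [319.4 229.6]
(0.504, 0.125, 0.026) [299.3 252.8]
(0.504, 0.125, 0.036) [299.2 248.9]
```

View pics/s3.png

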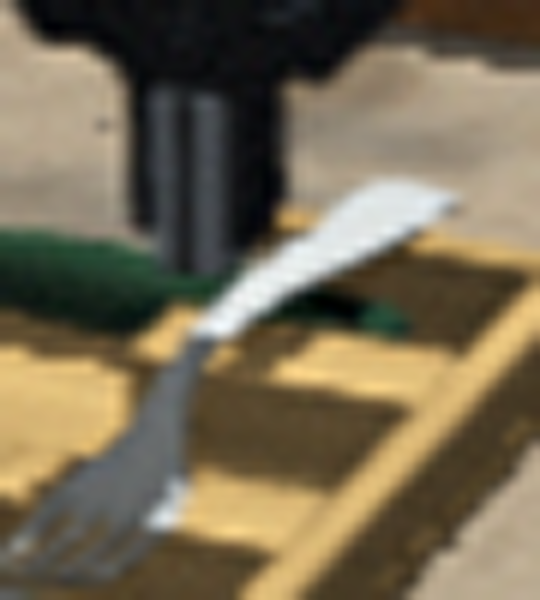

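The side crop shows the closed fingertips ending at about (301.7, 237.5) full-frame, roughly 10 px above where the TCP should project. I'll triangulate the tip with the wrist view, where it's at about (285,252).

```bash
python3 - <<'E'
from h import *
cs=ctrl.camera_model("side");cw=ctrl.camera_model("wrist")
E=np.array(cw["extrinsics"]);print(E.round(3))
for z in (.028,.04,.053): print(z,proj(cw,(.5018,.1025,z)).round(1),proj(cs,(.5018,.1025,z)).round(1))
print(tri([ray(cs,301.7,237.5),ray(cw,285,252)]))
im=ctrl.capture("wrist")[200:400,185:385]
cv2.imwrite("pics/w3.png",cv2.resize(im,None,fx=3,fy=3,interpolation=cv2.INTER_CUBIC))
E
```

```text
[[ 0.987  0.153  0.041  0.511]
 [-0.158  0.954  0.256  0.166]
 [-0.    -0.26   0.966  0.199]
 [ 0.     0.     0.     1.   ]]
0.028 [285.9 245.1] [302.4 247.9]
0.04 [286.  254.5] [302.4 243.2]
0.053 [286.1 266.1] [302.3 238. ]
(array([0.50198228, 0.11043339, 0.05772312]), [np.float64(0.0006623623887671299), np.float64(0.0006623623887670249)])
```

View pics/w3.png

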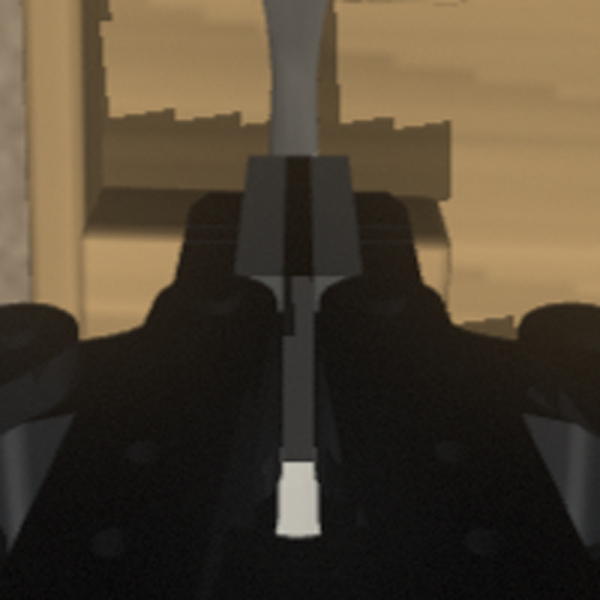

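The tips triangulate about 27 mm above the reported TCP, around z 0.055, so the fingers closed just above the fork without touching it. I'll reopen and go lower in steps, watching the force.

Call:
{"name": "run_rows", "arguments": {"segments": [[0,0,0,0],[0,0,0,0],[0,0,0,0],[0,0,0,0],[0,0,0.006,0],[0,0,0.006,0],[0,0,0.006,0],[0,0,0,0],[0,0,0,0]], "jaw": 0.042}}

```text
clock: 6.0
position: [0.5016, 0.1025, 0.0098]
orientation: [-3.141, 0.0, 1.413]
ft_force: [0.0, -0.2, -0.5]
grip_width: 0.0423
grasp_force: 0.0
```

```bash
python3 - <<'E'
from h import *
cs=ctrl.camera_model("side")
a=ctrl.capture("side")[200:265,270:330];b=ctrl.capture("wrist")[150:400,150:420]
a=cv2.resize(a,(400,433),interpolation=cv2.INTER_CUBIC);b=cv2.resize(b,(400,370))
o=np.zeros((433,800,3),np.uint8);o[:,:400]=a;o[:370,400:]=b
cv2.imwrite("pics/w4.png",o);s=ctrl.sense();print(s["position"],s["ft_force"])
E
```

```text
[0.50192467 0.10253701 0.01018629] [ 0.91853443  0.09683998 -0.61616985]
```

View pics/w4.png

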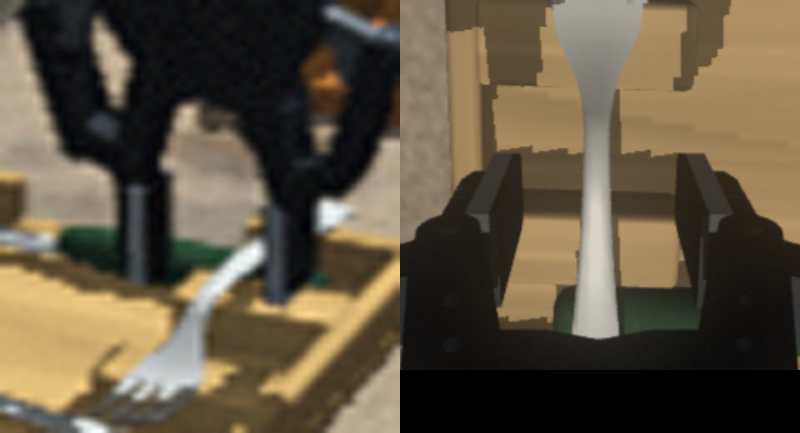

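The fingers straddle the fork, with tips near z 0.04 (side crop (140,283) and (277,300)), so the offset of about 27–30 mm is confirmed. I'll go about 10 mm lower and close.

Call:
{"name": "run_rows", "arguments": {"segments": [[0,0,0.003,0],[0,0,0.003,0],[0,0,0.002,0],[0,0,0.002,0],[0,0,0,0]]}}

```text
clock: 6.6
position: [0.5016, 0.1024, -0.0002]
orientation: [-3.141, 0.0, 1.413]
ft_force: [-0.3, -0.8, -0.6]
grip_width: 0.0421
grasp_force: 0.0
```

Call:
{"name": "run_rows", "arguments": {"segments": [[0,0,0,0],[0,0,0,0],[0,0,0,0],[0,0,0,0],[0,0,0,0],[0,0,0,0]], "jaw": 0}}

```text
clock: 7.2
position: [0.502, 0.1026, 0.0003]
orientation: [3.141, -0.0, 1.413]
ft_force: [0.2, 0.1, 2.2]
grip_width: 0.0191
grasp_force: 52.4
```

Gripped at 52 N, opening 19 mm. Lift, shift over the middle pocket and turn.

Call:
{"name": "run_rows", "arguments": {"segments": [[0,0,-0.01,0],[0,0,-0.02,0],[0,0,-0.02,0],[0,0.02,0,0],[0,0.0205,0,0],[0,0.0205,0,0],[0,0.02,0,0],[0,0,0,0]]}}

```text
clock: 8.0
position: [0.5847, 0.0885, 0.0506]
orientation: [3.138, -0.001, 1.41]
ft_force: [-0.2, 0.4, -1.1]
grip_width: 0.0196
grasp_force: 51.7
```

Call:
{"name": "run_rows", "arguments": {"segments": [[0,0,0,0.107],[0,0,0,0.107],[0,0,0,0.107],[0,0,0,0.107],[0,0,0,0.107],[0,0,0,0.107],[0,0,0,0.107],[0,0,0,0.107],[0,0,0,0.107],[0,0,0,0.107],[0,0,0,0.107],[0,0,0,0.107],[0,0,0,0.107],[0,0,0,0.107],[0,0,0,0.105],[0,0,0,0],[0,0,0,0]]}}

```text
clock: 9.7
position: [0.5809, 0.0901, 0.0502]
orientation: [-3.141, 0.001, -0.188]
ft_force: [-0.4, 0.1, -0.1]
grip_width: 0.0194
grasp_force: 51.7
```

```bash
python3 - <<'E'
from h import *
cm=ctrl.camera_model("wrist");im=ctrl.capture("wrist");s=ctrl.capture("side");t=ctrl.capture("top");np.savez("w5.npz",K=cm["camera_matrix"],E=cm["extrinsics"])
o=np.zeros((600,800,3),np.uint8)
o[:375,:500]=cv2.resize(im,(500,375),interpolation=cv2.INTER_AREA)
o[:300,500:]=cv2.resize(s[200:290,230:320],(300,300),interpolation=cv2.INTER_CUBIC)
o[300:,500:]=cv2.resize(t[145:255,185:295],(300,300),interpolation=cv2.INTER_CUBIC)
o[375:,:500]=cv2.resize(im[0:189,70:490],(500,225),interpolation=cv2.INTER_CUBIC)
cv2.imwrite("pics/w5.png",o)
E
```

```text
(no output)
```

View pics/w5.png

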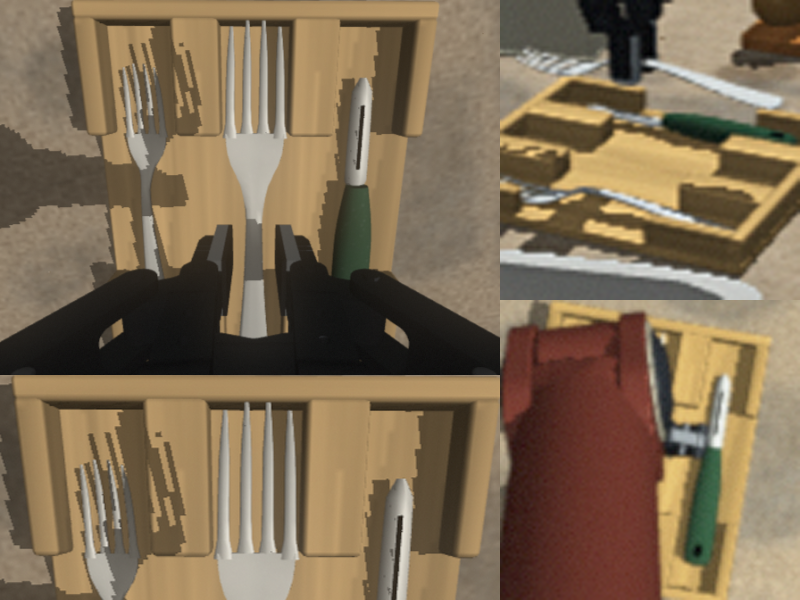

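The fork is held level and aligned. Its tines are centred at column 256, matching the block's mid column of 256.5. The peeler's tip is at (362,80) and its joint at (355,186). Checking these.

```bash
python3 - <<'E'
from h import *
w=np.load("w5.npz"); cw={"camera_matrix":w["K"],"extrinsics":w["E"]}
c=np.array([.5762,.0909]);a=-.1907;R=np.array([[np.cos(a),-np.sin(a)],[np.sin(a),np.cos(a)]])
for n,(u,v),zs in [("ftips",(256,22),(.076,.085,.094)),("ptip",(362,80),(.013,)),("pjoin",(355,186),(.013,.018)),("b_fl",(75,5),(.026,)),("b_fr",(438,5),(.026,)),("wallL",(220,133),(.026,)),("wallR",(302,133),(.026,)),("wl",(90,133),(.026,)),("wr",(422,133),(.026,))]:
    for z in zs:
        p=atz(cw,u*1.12,v*1.12,z); print(n,p.round(4),"block",(R.T@(p[:2]-c)).round(4))
s=ctrl.sense(); print("tcp",s["position"],"block",R.T@(s["position"][:2]-c))
E
```

```text
ftips [0.6719 0.0705 0.076 ] block [ 0.0979 -0.0019]
ftips [0.6702 0.0709 0.085 ] block [ 0.0961 -0.0018]
ftips [0.6686 0.0713 0.094 ] block [ 0.0944 -0.0018]
ptip [0.6412 0.0122 0.013 ] block [ 0.0787 -0.065 ]
pjoin [0.5772 0.0233 0.013 ] block [ 0.0138 -0.0661]
pjoin [0.5788 0.0246 0.018 ] block [ 0.0151 -0.0646]
b_fl [0.7072 0.1604 0.026 ] block [0.1154 0.093 ]
b_fr [ 0.6714 -0.0269  0.026 ] block [ 0.1158 -0.0977]
wallL [0.6276 0.0997 0.026 ] block [0.0488 0.0184]
wallR [0.6187 0.0532 0.026 ] block [ 0.0489 -0.0289]
wl [0.6416 0.1735 0.026 ] block [0.0486 0.0935]
wr [ 0.6058 -0.0148  0.026 ] block [ 0.0491 -0.0982]
tcp [0.58150785 0.08977084 0.05020055] block [ 0.00542566 -0.00010261]
```

The fork is centred across the pocket to about 1 mm and within about 4 mm along it. Lower it with 2 mm forward.

Call:
{"name": "run_rows", "arguments": {"segments": [[0.002,0,0.01,0],[0,0,0.015,0],[0,0,0.015,0],[0,0,0.01,0],[0,0,0.005,0],[0,0,0.005,0],[0,0,0,0],[0,0,0,0]]}}

```text
clock: 10.65
position: [0.5841, 0.0894, -0.0096]
orientation: [-3.141, -0.001, -0.19]
ft_force: [0.2, 0.1, -0.5]
grip_width: 0.0195
grasp_force: 51.7
```

Call:
{"name": "run_rows", "arguments": {"segments": [[0,0,0.002,0],[0,0,0.002,0],[0,0,0,0]]}}

```text
clock: 10.95
position: [0.5837, 0.0893, -0.0139]
orientation: [-3.142, 0.0, -0.19]
ft_force: [0.1, 0.5, -0.1]
grip_width: 0.0195
grasp_force: 51.7
```

Call:
{"name": "run_rows", "arguments": {"segments": [[0,0,0.001,0],[0,0,0.001,0],[0,0,0,0]]}}

```text
clock: 11.25
position: [0.5837, 0.0893, -0.016]
orientation: [3.142, 0.0, -0.19]
ft_force: [0.4, 0.1, -1.1]
grip_width: 0.0195
grasp_force: 51.7
```

Call:
{"name": "run_rows", "arguments": {"segments": [[0,0,0.001,0],[0,0,0.001,0],[0,0,0,0]]}}

```text
clock: 11.55
position: [0.5838, 0.0894, -0.0176]
orientation: [-3.141, -0.0, -0.19]
ft_force: [-1.1, 0.6, 1.8]
grip_width: 0.0194
grasp_force: 52.4
```

Call:
{"name": "run_rows", "arguments": {"segments": [[0,0,0.001,0],[0,0,0,0]]}}

```text
clock: 11.75
position: [0.5839, 0.0894, -0.0177]
orientation: [-3.141, -0.0, -0.19]
ft_force: [-2.3, -0.2, 7.5]
grip_width: 0.0192
grasp_force: 54.4
```

Call:
{"name": "run_rows", "arguments": {"segments": [[0,0,0.001,0],[0,0,0,0]]}}

```text
clock: 11.95
position: [0.5839, 0.0894, -0.0178]
orientation: [-3.141, -0.0, -0.19]
ft_force: [-3.4, -0.7, 12.7]
grip_width: 0.0192
grasp_force: 56.3
```

The fork is on the bottom, with contact at -0.0177. Relax the push, release, and go up.

Call:
{"name": "run_rows", "arguments": {"segments": [[0,0,-0.002,0],[0,0,0,0]]}}

```text
clock: 12.15
position: [0.5841, 0.0894, -0.0176]
orientation: [-3.141, -0.001, -0.19]
ft_force: [-0.6, -0.7, 2.1]
grip_width: 0.0193
grasp_force: 52.7
```

Call:
{"name": "run_rows", "arguments": {"segments": [[0,0,0,0],[0,0,0,0],[0,0,0,0],[0,0,0,0],[0,0,0,0],[0,0,0,0]], "jaw": 0.046}}

```text
clock: 12.75
position: [0.5838, 0.0893, -0.0179]
orientation: [-3.142, 0.0, -0.19]
ft_force: [-0.1, -0.2, -0.0]
grip_width: 0.046
grasp_force: 0.0
```

Call:
{"name": "run_rows", "arguments": {"segments": [[0,0,-0.01,0],[0,0,-0.02,0],[0,0,-0.03,0],[0,0,-0.03,0],[0,0,-0.02,0],[0,0,-0.02,0],[0,0,0,0],[0,0,0,0]]}}

```text
clock: 13.55
position: [0.5838, 0.0893, 0.1127]
orientation: [-3.141, -0.001, -0.19]
ft_force: [0.5, 0.1, -0.4]
grip_width: 0.046
grasp_force: 0.0Traceback (most recent call last):
```

```bash
python3 - <<'E'
from h import *
cm=ctrl.camera_model("wrist");im=ctrl.capture("wrist");np.savez("w6.npz",K=cm["camera_matrix"],E=cm["extrinsics"]);cv2.imwrite("pics/w6.png",im)
hsv=cv2.cvtColor(im,cv2.COLOR_BGR2HSV)
g=cv2.inRange(hsv,(50,80,20),(90,255,160));g=cv2.morphologyEx(g,cv2.MORPH_OPEN,np.ones((3,3)))
n,l,st,ce=cv2.connectedComponentsWithStats(g)
i=1+np.argmax(st[1:,4]);print(st[i],ce[i])
ys,xs=np.nonzero(l==i)
for y in sorted(set(ys))[::6]: print(y,xs[ys==y].min(),xs[ys==y].max())
# grey low-saturation bright (steel)
m=cv2.inRange(hsv,(0,0,140),(180,45,255));n,l,st,ce=cv2.connectedComponentsWithStats(m)
for k in range(1,n):
    if st[k,4]>150: print(st[k],ce[k].round(1))
E
```

```text
  File "<stdin>", line 6, in <module>
    return _wrapfunc(a, 'argmax', axis=axis, out=out, **kwds)
    return bound(*args, **kwds)
ValueError: attempt to get argmax of an empty sequence
```

```bash
python3 - <<'E'
from h import *
w=np.load("w6.npz"); cw={"camera_matrix":w["K"],"extrinsics":w["E"]}
c=np.array([.5762,.0909]);a=-.1907;R=np.array([[np.cos(a),-np.sin(a)],[np.sin(a),np.cos(a)]])
B=lambda u,v,z:(R.T@(atz(cw,u,v,z)[:2]-c)).round(4)
im=cv2.imread("pics/w6.png");f=im.astype(int)
g=((f[...,1]>f[...,2]+6)&(f[...,1]>f[...,0]+2)).astype(np.uint8);g=cv2.morphologyEx(g,cv2.MORPH_OPEN,np.ones((3,3),np.uint8))
n,l,st,ce=cv2.connectedComponentsWithStats(g)
if n>1:
    i=1+np.argmax(st[1:,4]);print("green",st[i],ce[i]);ys,xs=np.nonzero(l==i)
    for y in sorted(set(ys))[::8]: q=xs[ys==y];print(y,q.min(),q.max(),atz(cw,q.mean(),y,.016).round(4),B(q.mean(),y,.016))
hsv=cv2.cvtColor(im,cv2.COLOR_BGR2HSV)
m=cv2.inRange(hsv,(0,0,100),(180,50,255));m[:5]=0;n,l,st,ce=cv2.connectedComponentsWithStats(m)
for k in range(1,n):
    if st[k,4]>120:
        ys,xs=np.nonzero(l==k);t=xs[ys==ys.min()].mean();b=xs[ys==ys.max()].mean();print(st[k],ce[k].round(1),"top",B(t,ys.min(),.013),"bot",B(b,ys.max(),.014),"cen",B(*ce[k],.013),atz(cw,*ce[k],.013).round(4))
E
```

```text
green [ 363  191   23   80 1410] [375.56170213 232.35177305]
191 378 382 [0.5762 0.0185 0.016 ] [ 0.0137 -0.0711]
199 370 383 [0.5708 0.0218 0.016 ] [ 0.0078 -0.0689]
207 369 384 [0.5647 0.0225 0.016 ] [ 0.0017 -0.0693]
215 369 384 [0.5587 0.0233 0.016 ] [-0.0044 -0.0697]
223 367 385 [0.5526 0.0245 0.016 ] [-0.0106 -0.0697]
231 366 385 [0.5464 0.0256 0.016 ] [-0.0169 -0.0697]
239 365 385 [0.5402 0.0268 0.016 ] [-0.0232 -0.0697]
247 364 385 [0.5339 0.028  0.016 ] [-0.0296 -0.0698]
255 363 385 [0.5275 0.0292 0.016 ] [-0.0361 -0.0698]
263 366 384 [0.5208 0.0293 0.016 ] [-0.0427 -0.071 ]
[ 266   66   37  262 4427] [283.  204.5] top [ 0.0995 -0.001 ] bot [-0.0995 -0.0004] cen [ 0.0028 -0.0005] [0.5789 0.0899 0.013 ]
[ 172   85   37  184 2536] [189.4 171.4] top [0.0873 0.0669] bot [-0.0477  0.0721] cen [0.0277 0.0674] [0.6161 0.1518 0.013 ]
[198  88   8  47 150] [201.3 110.9] top [0.0854 0.0574] bot [0.0544 0.0551] cen [0.0702 0.0563] [0.6558 0.1329 0.013 ]
[ 366   96   19   94 1251] [375.5 144.9] top [ 0.0801 -0.0664] bot [ 0.0148 -0.0667] cen [ 0.0467 -0.0664] [0.6094 0.0168 0.013 ]
[   0  273   32   96 1556] [ 10.2 329. ] top [-0.0524  0.2208] bot [-0.1384  0.2369] cen [-0.102   0.2222] [0.5181 0.3284 0.013 ]
```

The fork lies centred (±99.5 mm along, 0.7 mm across). The peeler blade runs from block x 0.0148 to 0.0801 at y -0.0665, with the 65 mm length matching. Move over the junction and descend.

Call:
{"name": "run_rows", "arguments": {"segments": [[0.006,0.033,0,0],[0.006,0.033,0,0],[0,0,0,0],[0,0,0.03,0],[0,0,0.03,0],[0,0,0.03,0],[0,0,0.02,0],[0,0,0.01,0],[0,0,0.004,0],[0,0,0.003,0],[0,0,0,0],[0,0,0,0]], "jaw": 0.034}}

```text
clock: 14.8
position: [0.5838, 0.0223, -0.0139]
orientation: [-3.141, -0.002, -0.19]
ft_force: [0.2, -0.2, 0.4]
grip_width: 0.0342
grasp_force: 0.0
```

Call:
{"name": "run_rows", "arguments": {"segments": [[0,0,0.001,0],[0,0,0.001,0],[0,0,0.001,0],[0,0,0,0]]}}

```text
clock: 15.2
position: [0.583, 0.0223, -0.0179]
orientation: [-3.142, 0.0, -0.19]
ft_force: [0.3, -0.1, -0.6]
grip_width: 0.0338
grasp_force: 0.0
```

Call:
{"name": "run_rows", "arguments": {"segments": [[0,0,0.001,0],[0,0,0.001,0],[0,0,0,0]]}}

```text
clock: 15.5
position: [0.5829, 0.0223, -0.0201]
orientation: [3.142, 0.0, -0.19]
ft_force: [-0.7, 0.8, 0.2]
grip_width: 0.034
grasp_force: 0.0
```

Call:
{"name": "run_rows", "arguments": {"segments": [[0,0,0,0],[0,0,0,0],[0,0,0,0],[0,0,0,0],[0,0,0,0],[0,0,0,0]], "jaw": 0}}

```text
clock: 16.1
position: [0.5831, 0.0224, -0.0198]
orientation: [-3.141, -0.0, -0.19]
ft_force: [0.3, 0.5, 0.5]
grip_width: 0.0114
grasp_force: 58.0
```

Call:
{"name": "run_rows", "arguments": {"segments": [[0,0,-0.004,0],[0,0,-0.006,0],[0,0,-0.01,0],[0,0,-0.01,0],[0,0,0,0]]}}

```text
clock: 16.6
position: [0.5847, 0.0223, 0.0122]
orientation: [-3.141, -0.004, -0.19]
ft_force: [0.4, 0.9, -0.9]
grip_width: 0.0111
grasp_force: 58.0
```

Call:
{"name": "run_rows", "arguments": {"segments": [[0,0,-0.02,0],[0,0,-0.03,0],[0,0,-0.03,0],[0,0,-0.03,0],[0,0,-0.02,0],[0,0,0,0],[0,0,0,0],[0,0,0,0]]}}

```text
clock: 17.4
position: [0.5818, 0.0223, 0.1386]
orientation: [3.141, 0.003, -0.19]
ft_force: [-0.3, -0.5, -0.8]
grip_width: 0.0108
grasp_force: 58.1
```

```bash
python3 - <<'E'
from h import *
for n in("side","wrist"):
    cm=ctrl.camera_model(n);im=ctrl.capture(n);cv2.imwrite(f"pics/{n}7.png",im);np.savez(f"{n}7.npz",K=cm["camera_matrix"],E=cm["extrinsics"])
    f=im.astype(int);g=((f[...,1]>f[...,2]+6)&(f[...,1]>f[...,0]+2)).astype(np.uint8);g=cv2.morphologyEx(g,cv2.MORPH_OPEN,np.ones((3,3),np.uint8))
    k,l,st,ce=cv2.connectedComponentsWithStats(g)
    for i in range(1,k):
        if st[i,4]>60: print(n,st[i],ce[i].round(1))
    m=cv2.inRange(cv2.cvtColor(im,cv2.COLOR_BGR2HSV),(0,0,100),(180,50,255))
    k,l,st,ce=cv2.connectedComponentsWithStats(m)
    if n=="wrist":
        for i in range(1,k):
            if st[i,4]>120: print(st[i],ce[i].round(1))
cs=ctrl.camera_model("side");p=ctrl.sense()["position"];print(p)
# expected peeler points if held level: grip at peeler x=25, underside z=tcp+.028
d=np.array([np.cos(-.19),np.sin(-.19)])
for x in(-85,-70,20,85):
    q=[*(p[:2]+d*(x-25)/1000),p[2]+.034]; print(x,proj(cs,q).round(1),proj(ctrl.camera_model("wrist"),q).round(1))
E
```

```text
side [506   8  22   5  78] [516.    9.9]
side [280 173  38  10 225] [298.1 177.5]
side [  91  210   63   45 1118] [127.9 229.8]
side [ 73 225  11  14 110] [ 78.  231.4]
side [ 87 251   9   9  68] [ 91.1 254.9]
wrist [ 260  295   50   84 2911] [284.4 342.1]
[  0   0  39  11 290] [20.5  3.6]
[ 183   84   36  228 3475] [200.8 201.4]
[102 104  31 106 970] [116.6 165.3]
[118 104  11  42 126] [123.2 124.3]
[ 269  121   34  133 3385] [286.1 185.6]
[123 301  20  18 248] [132.3 308.1]
[0.58200289 0.02219377 0.13858235]
-85 [319.4 181. ] [281.7 489.7]
-70 [313.3 180.2] [281.6 464.8]
20 [278.4 175.9] [281.  288.3]
85 [254.6 173. ] [280.4 121.8]
```

The peeler is held level: green in the side view spans x 280–318, rows 173–183, and the tip in the wrist view is at row 121, both as predicted. Carry it to the board and turn.

Call:
{"name": "run_rows", "arguments": {"segments": [[-0.0027,0.0125,-0.0025,0],[-0.0054,0.0249,-0.0049,0],[-0.0054,0.0249,-0.0049,0],[-0.0054,0.0249,-0.0049,0],[-0.0054,0.0249,-0.0049,0],[-0.0054,0.0249,-0.0049,0],[-0.0054,0.0249,-0.0049,0],[-0.0054,0.0249,-0.0049,0],[-0.0054,0.0249,-0.0049,0],[-0.0054,0.0249,-0.0049,0],[-0.0027,0.0125,-0.0025,0],[0,0,0,0]]}}

```text
clock: 18.7
position: [0.4816, -0.2149, 0.1894]
orientation: [3.14, 0.0, -0.195]
ft_force: [-0.7, 0.5, -0.8]
grip_width: 0.0114
grasp_force: 58.1
```

Call:
{"name": "run_rows", "arguments": {"segments": [[0,0,0,-0.09],[0,0,0,-0.09],[0,0,0,-0.09],[0,0,0,-0.09],[0,0,0,-0.09],[0,0,0,-0.09],[0,0,0,-0.09],[0,0,0,-0.09],[0,0,0,-0.09],[0,0,0,-0.09],[0,0,0,-0.09],[0,0,0,-0.09],[0,0,0,-0.09],[0,0,0,-0.09],[0,0,0,-0.09],[0,0,0,-0.09],[0,0,0,-0.09],[0,0,0,-0.074],[0,0,0,0],[0,0,0,0]]}}

```text
clock: 20.7
position: [0.4832, -0.2109, 0.189]
orientation: [-3.141, -0.001, 1.414]
ft_force: [-0.2, 0.3, -0.9]
grip_width: 0.0107
grasp_force: 58.1
```

Call:
{"name": "run_rows", "arguments": {"segments": [[0,0,0,0],[0,0,0,0],[0,0,0,0],[0,0,0,0]]}}

```text
clock: 21.1
position: [0.483, -0.2121, 0.1892]
orientation: [3.142, -0.0, 1.414]
ft_force: [-0.7, 0.1, 0.0]
grip_width: 0.0111
grasp_force: 58.1
```

```bash
python3 - <<'E'
from h import *
p=ctrl.sense()["position"];d=np.array([np.cos(1.414),np.sin(1.414)])
for n in("top","side","wrist"):
    cm=ctrl.camera_model(n);im=ctrl.capture(n);cv2.imwrite(f"pics/{n}8.png",im)
    f=im.astype(int);g=((f[...,1]>f[...,2]+6)&(f[...,1]>f[...,0]+2)).astype(np.uint8);g=cv2.morphologyEx(g,cv2.MORPH_OPEN,np.ones((3,3),np.uint8))
    k,l,st,ce=cv2.connectedComponentsWithStats(g)
    pr=[proj(cm,[*(p[:2]+d*(x-25)/1000),p[2]+.036]).round(1) for x in(-85,-32,20,85)];print(n,pr)
    for i in range(1,k):
        if st[i,4]>40 and np.linalg.norm(ce[i]-pr[1])<90: print(st[i],ce[i].round(1))
s=ctrl.sense();print(s["position"],s["orientation"],np.abs(s["qvel"]).max(),"peeler",p[:2]-d*.025,p[2]+.0278-.015)
E
```

```text
top [array([442., 244.]), array([414.6, 240.3]), array([387.7, 236.7]), array([354.1, 232.2])]
side [array([346.5, 125.6]), array([340.9, 129.3]), array([335. , 133.2]), array([327.1, 138.5])]
wrist [array([286.2, 493.9]), array([286.3, 399.2]), array([286.3, 289.2]), array([286.4, 120.1])]
[ 259  295   51   84 3010] [284.  340.9]
[ 0.48297749 -0.21217528  0.18924417] [ 3.14155127e+00 -5.95234001e-05  1.41366945e+00] 0.0024956853625841477 peeler [ 0.47908592 -0.23678157] 0.2020456804167367
```

The peeler is unmoved in the grip, at (0.479, -0.237), 0.20 m above the board. Handing in.

```bash
python3 -c "
from workcell import ctrl
print(ctrl.close_job())"
```

```text
the job is handed in; nothing more can be done
None
```

The job is handed in: the fork lies flat in the middle pocket with its tines to the far end, and the peeler is held level 20 cm above the board, handle towards the colleague; the hand-in returned no verdict, so these are my own last measurements.

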